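# Tong a round sample out of its well onto the microscope stage

## Task

Take the sprung tongs from their stand and, squeezing them, lift the round brass sample out of its deep well in the sample rack without touching it with the gripper itself; leave the square piece and the thin disc in their wells. Set it down gently, upright, on the small black disc in the middle of the microscope's stage, letting it touch down before you let it go, and stand the tongs back in the slot of their stand.

Things in the scene. Friction and masses are not known exactly. Their poses are not given: they have to be found in the camera images.
- tongs: Steel parallel-jaw sprung tongs, 130 mm tall, 65 g, loose, standing tips down in their stand's slot. Origin: midway between the tips, level with their lower ends; z up along the tongs; y: the line on which the jaws close. Two straight legs 8 mm wide (x), 3 mm thick, tips 26 mm apart inside, 32 outside when free. A housing and bow up to 28 mm wide join them, 88 to 130 mm above the tips.
- tongs_grip (a point): Where to hold the tongs from above: midway between the two black ribbed grip plates, 95 mm above the tips; axes as the tongs. The plates, on the outside of the legs, are 20 mm wide (x) and 42 mm tall (74 to 116 mm above the tips), 40 mm over their outer faces when free. Squeezed to 36 mm: tips 22 mm apart inside, 28 outside, fit for carrying. The jaws meet the sample at 28 mm.
- tongs_jaw_l (a joint): How far the +y jaw is squeezed in (m): 0 free, 0.008 at its stop. Leg and plate slide straight along y together, pushed out by a spring: 5 N at the start, 7 N at 6 mm.
- tongs_jaw_r (a joint): The same for the -y jaw. Both are about 0.006 when the tongs hold the sample; they hold it only while kept squeezed.
- stand: Grey plastic block, 56 mm (x) by 90 mm (y) by 55 mm tall, fixed; the tongs' stand. Origin: centre of its underside. Its one slot, in the middle of the top, is 16 mm (x) by 42 mm (y) and 45 mm deep, with a 3 mm chamfer round the mouth; the tongs stand in it with their y along the stand's y, either way round.
- stand_slot (a point): Middle of the slot's floor, 10 mm above the table and 45 mm below the stand's top; axes as the stand.
- rack: Aluminium sample rack, 64 mm (x) by 156 mm (y) by 60 mm tall, fixed; its length runs roughly away from the robot. Origin: centre of its underside. In its top, in a row along y, are three round wells 38 mm across and 50 mm deep, at y = -46, 0 and +46 mm; floors black, 10 mm above the table. Each holds one brass piece; which is in which varies.
- sample: The sample: a plain round brass cylinder, 14 mm in diameter and 18 mm tall, about 22 g, standing upright on the floor of one well, not always in its middle (up to 2 mm off along each side). Origin: centre of its underside, z up.
- square_bar: The piece to leave alone: square brass bar, 13 by 13 by 18 mm, standing in another well. Origin: centre of its underside.
- thin_disc: The piece to leave alone: flat round brass disc, 20 mm in diameter and 5 mm thick, lying in another well. Origin: centre of its underside.
- scope: Microscope on a boom stand, fixed: white base plate 200 mm (x) by 320 mm (y), 30 mm tall, with a round pale glass stage 95 mm in diameter; its column (360 mm tall, 195 mm from the stage's middle along +y) carries a head swung well clear of the stage. Origin: on the table, under the middle of the stage.
- scope_disc (a point): Middle of the top face of the black disc, 44 mm in diameter, at the centre of the glass stage; 34 mm above the table and 2 mm above the glass. The sample is to stand here.
Things that resemble listed ones, but are neither listed nor needed, are in the scene too. Leave any blue or purple look-alike of the stand alone.

How it is judged:
On the way, in this order (a step that is already met when the one before it is completed fails the run):
1. the sample is lifted clear of the rack in the squeezed tongs (height (world z) of sample above 0.065 m and contact force between tongs and sample above 0.5 N), for 0.2 s.
2. the sample touches down on the black disc, upright, while the tongs still hold it (horizontal distance between sample and scope_disc below 0.016 m and angle between sample's own z axis and vertical below 0.2 rad and contact force between sample and scope above 0.05 N and contact force between tongs and sample above 0.5 N), for 0.05 s.
At the end, for the whole second after the job is handed in: The sample stands upright (0.1 rad), still, within 16 mm of the black disc's centre; the tongs stand, still, in their slot: within 0.2 rad of upright, tips within 6 mm of the slot's floor height and 12 mm of its middle; the square bar and thin disc are still in their wells (horizontal distance between sample and scope_disc below 0.016 m and z of sample in the frame of scope_disc between -0.003 and 0.003 m and angle between sample's own z axis and vertical below 0.1 rad and linear speed of each of sample, tongs below 0.02 m/s and horizontal distance between tongs and stand_slot below 0.012 m and z of tongs in the frame of stand_slot below 0.006 m and angle between tongs's own z axis and vertical below 0.2 rad and distance of each of square_bar, thin_disc from where it was at the start of the episode below 0.028 m); the robot touches nothing.
It fails at once if the gripper's fingers touch the sample (contact force between the fingers and sample above 0.3 N).
It fails at once if the square bar or the thin disc leaves its well (distance of any of square_bar, thin_disc from where it was at the start of the episode above 0.03 m).
It fails at once if the sample is knocked over (angle between sample's own z axis and vertical above 0.8 rad).
It also fails if it takes over 58 s, if anything falls off the work surface, if the arm or the gripper's body presses on something with over 40 N, if the wrist force passes 120 N, or if a joint passes its speed limit or range.

## Robot

A 6-joint arm with a two-finger parallel gripper is mounted at the origin on the work surface. World frame = base frame: x ahead of the robot, y to its left, z up, the work surface at z = 0. Lengths are in m, angles in rad, forces in N, time in s.
With the tool pointing down it reaches from about 0.3 to 0.775 m from the base axis. Payload 14.6 kg.
Tool frame: the origin (TCP) lies between the finger pads; the fingertips stand 17 mm ahead of it and the grasp point (between the pads) lies 2 mm behind it; z points along the fingers, y is the direction in which the jaws open and shut (so a half turn about z gives the same grasp; the last joint's range is limited). The gripper opens to 94 mm and grips with 3 to 60 N. Pads are 16 mm wide; open, the fingers measure 119 mm over their backs; the gripper's body (75 mm by 177 mm) begins 78 mm behind the grasp point.
Start: joints at [1.088, 0.3, 1.521, -0, 1.321, -0.067], TCP at [0.222, 0.503, 0.222] pointing down, gripper open.
Joint ranges: [-3.03, 3.03], [-0.79, 2.21], [0.23, 2.52], [-1.04, 4.18], [0, 3.07], [-2.55, 2.55]. Speed limits (rad/s): [2.22, 2.22, 2.57, 3.14, 3.14, 3.14].

## Interface

Orientations are given as a 3x3 rotation matrix whose columns are the frame's x, y, z axes.
In Python, from plant import manip gives the robot as it stands.
- The arm moves only by the tool arm_command, never from a script. Its argument "moves" is a list of rows, each a list of 6 numbers: the shift along the tool's x, y, z in units of 30 mm (1.0 is 30 mm), then the turn, a rotation vector about the tool's x, y, z in units of 6 degrees (1.0 is 6 degrees). A call has 1 to 5 rows; each row is the pose to reach, as a shift and turn from the pose commanded when the call began, along the tool's axes at that moment; what a row does not reach only later rows make up. A row lasts 1/12 s, in which the tool goes at most 41.7 mm and 7.16 degrees, less where a joint would pass 70% of its speed; a pose out of reach is approached as far as the arm can. A call with a gripper value outside its range is refused whole. "jaw" is the closure in counts, from 0 (fully open) to 255 (shut), set as the call begins (left out, the last holds). The fingers move at their own pace and stop on an object; the grip force is fixed at half the most. Time passes only in rows, so rows that repeat a pose let the fingers close. It gives the time, the measured TCP pose, the force and the opening at its end, in the units of the state.
- manip.get_state(): the state, without advancing time (a new reading comes with each control period).
- manip.grab_frame(name): name is "scene" or "side" or "wrist"; returns a dict with "frame" (480x640x3 uint8, red, green, blue), "fx", "fy", "cx", "cy" (pixels), "D" ([k1, k2, p1, p2, k3] as OpenCV has them; the pictures are not rectified), "rvec" (rotation vector, rad) and "tvec" (3), from world to camera coordinates, as OpenCV has them. Camera axes: x right, y down, z forward; pixel columns grow to the right and rows downward; lengths in m; the calibration is good to about 2 mm. A picture is of the moment at which its call begins. There is no depth.
- manip.close_job(): hands the job in, once; it reports no verdict.
The state is a dict: "time": time; "joints": joint angles; "qd": joint speeds; "joint_torque": joint torques, N m; "tcp_pos": TCP position; "eef_rot": TCP orientation; "ft_force": force on the tool from outside, world axes, zero at the start; "moment": the same for the moment, N m; "gripper_width": finger opening in m.
Only numpy, scipy, OpenCV 4.12 (cv2) and the standard library are available. Lean on these libraries where they do the work, as an engineer would, in place of code of your own. Each camera call takes 0.05 s, during which the arm holds its last target. There are 200 camera calls.

## Working session

There is one attempt and no reset: what is moved stays moved. The work goes in short steps, Python scripts to look and compute and a tool call to move; the robot and the scene stay as the last step left them, time stands still between calls to the robot, and variables do not carry over. Pictures are saved under pics/ and viewed, about 8 in all and at most 12, crops included, and the job is handed in when it is done.

Besides the shell and the picture viewer there is one more tool, called after "Emit:" as name(argument=value, ...), one argument or row to a line, values as JSON. arm_command: Moves the arm, as the interface text tells. Its arguments: {"type":"object","properties":{"moves":{"type":"array","items":{"type":"array","items":{"type":"number"}}},"jaw":{"type":"number"}},"required":["moves"]}

```bash
ls; mkdir -p pics; cat > h.py <<'E'
import numpy as np, cv2
from plant import manip
def cam(f):
    K=np.array([[f["fx"],0,f["cx"]],[0,f["fy"],f["cy"]],[0,0,1]],float)
    return K,np.array(f["D"],float),np.array(f["rvec"],float),np.array(f["tvec"],float)
def ray(f,uv):
    K,D,r,t=cam(f);R=cv2.Rodrigues(r)[0]
    p=cv2.undistortPoints(np.array(uv,float).reshape(-1,1,2),K,D).reshape(-1,2)
    d=np.c_[p,np.ones(len(p))]@R
    return -R.T@t.ravel(),d
def onz(f,uv,z):
    c,d=ray(f,uv); return c+d*((z-c[2])/d[:,2])[:,None]
def proj(f,P):
    K,D,r,t=cam(f); return cv2.projectPoints(np.array(P,float).reshape(-1,1,3),r,t,K,D)[0].reshape(-1,2)
def grab(n,save=None):
    f=manip.grab_frame(n)
    if save: cv2.imwrite(f"pics/{save}.png",f["frame"][:,:,::-1])
    return f
E
python3 - <<'E'
from h import *
import pickle
F={n:grab(n,n+"0") for n in("scene","side","wrist")}
pickle.dump(F,open("F0.pkl","wb"))
for n in F: print(n,ray(F[n],[[320,240]])[0].round(3),F[n]["fx"])
cv2.imwrite("pics/both0.png",cv2.resize(np.vstack([F["scene"]["frame"],F["side"]["frame"]]),(640,960))[:,:,::-1])
E
```

```text
pics
scene [0.8   0.468 0.817] 484.44502062528517
side [ 0.296 -1.018  0.919] 618.5885762827822
wrist [0.162 0.531 0.384] 366.0175338403342
```

View pics/scene0.png

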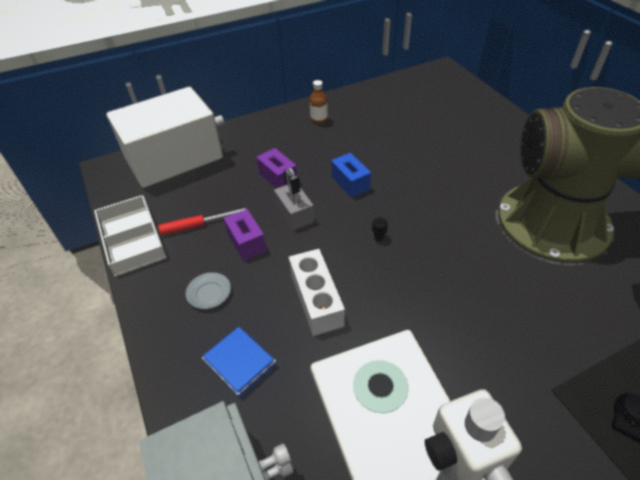

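View pics/side0.png

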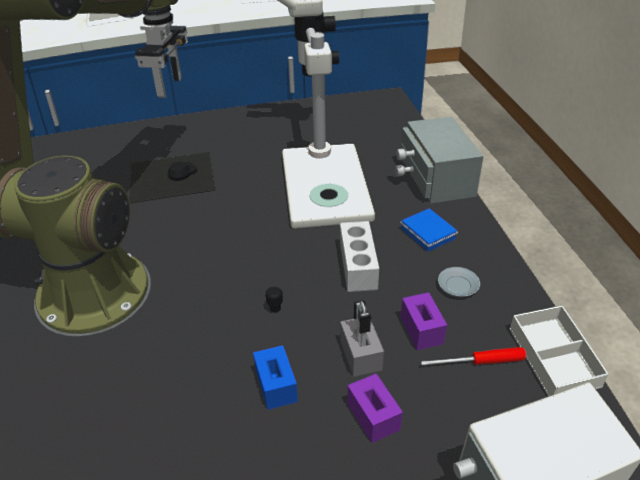

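The scene view shows the grey stand with the tongs at (293,203), the rack at (316,290) with wells at (308,264), (315,283) and (322,300), and the black disc at (380,385). In the side view these are at (362,345), (358,250) and (329,194). Look-alikes for the stand are purple (276,166), purple (245,233) and blue (351,174). I choose the grey one that holds the tongs. Next I'll measure.

```bash
python3 - <<'E'
from h import *
import pickle
F=pickle.load(open("F0.pkl","rb"))
px={"scene":dict(disc=(380,385),rack=(316,283),w0=(308,264),w2=(322,300),stand=(293,196),black=(379,228)),
"side":dict(disc=(329,194),rack=(360,245),w0=(361,259),w2=(356,231),stand=(362,336),black=(274,296))}
z=dict(disc=.034,rack=.06,w0=.06,w2=.06,stand=.055,black=.03)
for n in px:
    for k in px[n]: print(n,k,onz(F[n],[px[n][k]],z[k])[0].round(3))
def comp(mask,c,r=12):
    n,l,s,ct=cv2.connectedComponentsWithStats(mask.astype(np.uint8))
    ys,xs=np.nonzero(mask); i=np.argmin((xs-c[0])**2+(ys-c[1])**2); k=l[ys[i],xs[i]]
    return l==k,ct[k],s[k]
for n in px:
    im=F[n]["frame"].astype(int); mx,mn=im.max(2),im.min(2)
    u,v=px[n]["disc"]
    m,c,s=comp((mx<60),(u,v)); print(n,"disc",c,s,onz(F[n],[c],.034)[0].round(4))
    u,v=px[n]["stand"]
    print("stand px",im[v-2:v+30:6,u-20:u+21:8].tolist()[:3])
    u,v=px[n]["rack"]; print("rack px",im[v,u-25:u+25:4].tolist())
a=F["scene"]["frame"][150:345,225:405];b=F["side"]["frame"][150:390,290:430]
cv2.imwrite("pics/crop.png",np.hstack([cv2.resize(a,(400,500),interpolation=cv2.INTER_CUBIC),cv2.resize(b,(400,500),interpolation=cv2.INTER_CUBIC)])[:,:,::-1])
print(manip.get_state()["eef_rot"])
E
```

```text
scene disc [0.571 0.174 0.034]
scene rack [ 0.582 -0.053  0.06 ]
scene w0 [ 0.575 -0.103  0.06 ]
scene w2 [ 0.589 -0.012  0.06 ]
scene stand [ 0.519 -0.304  0.055]
scene black [ 0.383 -0.145  0.03 ]
side disc [0.57  0.17  0.034]
side rack [ 0.583 -0.06   0.06 ]
side w0 [ 0.573 -0.103  0.06 ]
side w2 [ 0.587 -0.013  0.06 ]
side stand [ 0.52  -0.302  0.055]
side black [ 0.383 -0.137  0.03 ]
scene disc [387. 382.] [387 382   1   1   1] [0.5579 0.1745 0.034 ]
stand px [[[56, 54, 56], [149, 145, 146], [80, 79, 80], [88, 88, 89], [106, 103, 104], [58, 57, 58]], [[57, 55, 58], [109, 106, 108], [135, 132, 134], [79, 79, 80], [145, 142, 143], [58, 54, 57]], [[58, 57, 59], [59, 57, 59], [148, 146, 147], [127, 123, 126], [102, 99, 101], [63, 62, 64]]]
rack px [[62, 61, 63], [90, 90, 90], [216, 216, 213], [228, 228, 227], [95, 96, 94], [100, 100, 99], [102, 103, 101], [104, 105, 103], [111, 111, 110], [231, 232, 231], [229, 229, 228], [79, 79, 78], [62, 60, 61]]
side disc [328.42105263 193.93859649] [321 190  16   9 114] [0.5686 0.1708 0.034 ]
stand px [[[55, 55, 56], [150, 147, 150], [99, 99, 100], [121, 120, 121], [150, 147, 150], [61, 60, 61]], [[56, 56, 56], [150, 147, 148], [96, 96, 97], [69, 68, 70], [149, 147, 149], [60, 60, 61]], [[49, 49, 52], [148, 145, 147], [149, 147, 148], [148, 147, 149], [149, 146, 148], [88, 86, 89]]]
rack px [[58, 58, 57], [45, 45, 46], [133, 135, 134], [225, 227, 227], [112, 113, 112], [128, 129, 129], [122, 125, 124], [102, 103, 102], [134, 135, 134], [224, 225, 225], [65, 65, 66], [62, 61, 63], [61, 62, 63]]
[[-9.14805309e-01  4.03894906e-01 -3.88279054e-04]
 [ 4.03895092e-01  9.14804959e-01 -8.01656891e-04]
 [ 3.14144689e-05 -8.90183984e-04 -9.99999603e-01]]
```

View pics/crop.png

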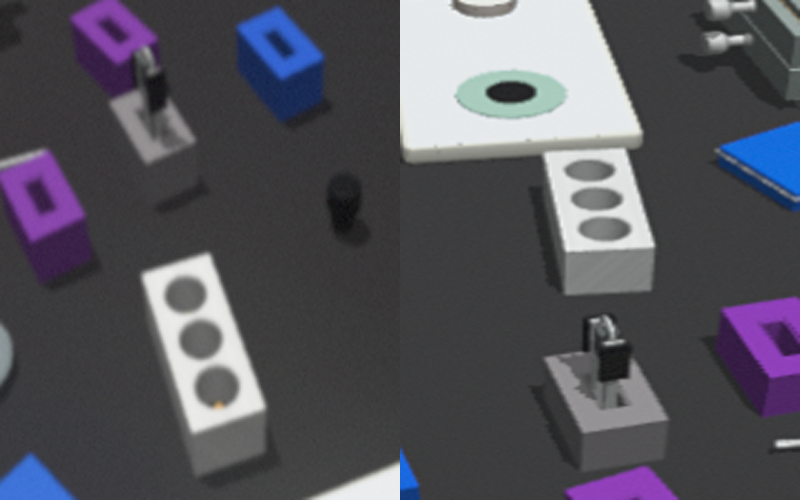

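Confirmed: the grey block holds the tongs at crop (150,100) left and (605,370) right, and no look-alike holds any. I'll now move the wrist camera over the rack, keeping clear of the scope column.

Emit:
arm_command(
  moves=[
    [-1,-1,0,0,0,0],
    [-1.9,-1.9,0,0,0,0],
    [-2.8,-2.8,0,0,0,0],
    [-3.7,-3.7,0,0,0,0],
    [-4.4,-4.4,0,0,0,0],
  ],
)

```text
time: 0.57
tcp_pos: [0.2899, 0.3268, 0.2223]
eef_rot: [[-0.915, 0.404, -0.0], [0.404, 0.915, -0.0], [-0.0, -0.0, -1.0]]
ft_force: [0.5, 0.3, 0.4]
gripper_width: 0.0942
```

Emit:
arm_command(
  moves=[
    [-1,-1,0,0,0,-0.6],
    [-1.9,-1.9,0,0,0,-1.2],
    [-2.8,-2.8,0,0,0,-1.8],
    [-3.7,-3.7,0,0,0,-2.4],
    [-4.4,-4.4,0,0,0,-2.5],
  ],
)

```text
time: 0.98
tcp_pos: [0.3573, 0.1527, 0.2225]
eef_rot: [[-0.989, 0.15, 0.0], [0.15, 0.989, -0.0], [-0.0, -0.0, -1.0]]
ft_force: [0.6, -0.0, 0.8]
gripper_width: 0.0941
```

```bash
cat >> h.py <<'E'
CMD=None
def togo(p,yawy=None):
    "units to go to world TCP p (tool down), tool-y heading yawy (deg)"
    s=manip.get_state();R=np.array(s["eef_rot"]);d=np.array(p)-s["tcp_pos"]
    a=np.degrees(np.arctan2(R[1,1],R[0,1]))
    print("t%.2f"%s["time"],"tcp",np.round(s["tcp_pos"],4),"yaw %.2f"%a,"tilt",np.round(R[:2,2],4),"w %.4f"%s["gripper_width"],"F",np.round(s["ft_force"],1))
    print("go",(R.T@d/.03).round(3),"turn",None if yawy is None else round(-(yawy-a)/6,3))
E
python3 -c "
from h import *
togo([.50,-.07,.30],81.3)
f=grab('wrist')
c,d=ray(f,[[320,240]]);s=manip.get_state();R=np.array(s['eef_rot']);print(R.T@(c-s['tcp_pos']),R.T@d[0])"
```

```text
t0.98 tcp [0.3573 0.1527 0.2225] yaw 81.37 tilt [ 0.0003 -0.0001] w 0.0941 F [ 0.6 -0.   0.8]
go [-5.816 -6.626 -2.58 ] turn 0.012
[ 0.0671213   0.00298428 -0.16175052] [-0.2228742   0.00516332  0.97486155]
```

Emit:
arm_command(
  moves=[
    [-1.1,-0.6,-0.3,0,0,0],
    [-2.2,-1.2,-0.6,0,0,0],
    [-3.3,-1.8,-0.9,0,0,0],
    [-4.3,-2.3,-1.1,0,0,0],
    [-5.2,-2.8,-1.3,0,0,0],
  ],
)

```text
time: 1.45
tcp_pos: [0.4997, 0.0466, 0.2616]
eef_rot: [[-0.988, 0.154, -0.0], [0.154, 0.988, 0.0], [0.0, 0.0, -1.0]]
ft_force: [-1.1, -0.1, -0.7]
gripper_width: 0.0937
```

Emit:
arm_command(
  moves=[
    [-1.1,-0.6,-0.3,0,0,0],
    [-2.2,-1.2,-0.6,0,0,0],
    [-3.3,-1.8,-0.9,0,0,0],
    [-4.3,-2.3,-1.1,0,0,0],
    [-5.2,-2.8,-1.3,0,0,0],
  ],
)

```text
time: 1.87
tcp_pos: [0.6408, -0.0602, 0.3003]
eef_rot: [[-0.988, 0.154, -0.0], [0.154, 0.988, 0.0], [0.0, 0.0, -1.0]]
ft_force: [-0.5, -0.2, -0.2]
gripper_width: 0.0942
```

Emit:
arm_command(
  moves=[
    [0,0,0,0,0,0],
    [0,0,0,0,0,0],
  ],
)

```text
time: 2.03
tcp_pos: [0.64, -0.0596, 0.2991]
eef_rot: [[-0.988, 0.155, -0.002], [0.155, 0.988, 0.0], [0.002, 0.0, -1.0]]
ft_force: [-0.9, -0.0, -0.7]
gripper_width: 0.0944
```

```bash
python3 -c "
from h import *
import pickle
togo([.64,-.058,.30],81.3)
f=grab('wrist','w1');pickle.dump(f,open('w1.pkl','wb'))
print(ray(f,[[320,240]])[0], proj(f,[[.571,.172,.034],[.574,-.103,.06],[.588,-.012,.06],[.52,-.303,.055]]))"
```

```text
t2.03 tcp [ 0.64   -0.0596  0.2991] yaw 81.10 tilt [-0.0017  0.0003] w 0.0944 F [-0.9 -0.  -0.7]
go [ 0.01   0.053 -0.03 ] turn -0.034
[ 0.57565897 -0.04865219  0.46089844] [[513.13883507 121.32407359]
 [268.29527019 163.33476477]
 [354.22726123 163.00549344]
 [ 77.24418205 142.58307483]]
```

View pics/w1.png

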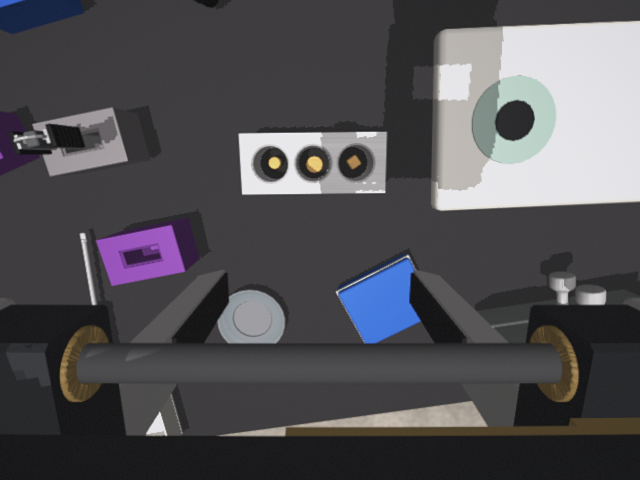

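The wrist view shows the small round piece in the left well (272,163), the larger disc in the middle well (315,163) and the square in the right well (353,162). The grey stand is at (80,140), and the black disc on the stage is at (515,120). The sample is in the well at y≈-0.10.

```bash
python3 - <<'E'
from h import *
import pickle
f=pickle.load(open("w1.pkl","rb"));im=f["frame"];hsv=cv2.cvtColor(im,cv2.COLOR_RGB2HSV)
m=((hsv[...,0]>8)&(hsv[...,0]<32)&(hsv[...,1]>90)&(hsv[...,2]>70)).astype(np.uint8);m[195:]=0
n,l,s,c=cv2.connectedComponentsWithStats(m)
for i in range(1,n):
    if s[i,4]>20: print("brass",c[i].round(1),s[i],onz(f,[c[i]],.028)[0].round(4),onz(f,[c[i]],.015)[0].round(4))
mx=im.max(2)
def quad(mask,name,z):
    cs,_=cv2.findContours(mask.astype(np.uint8),cv2.RETR_EXTERNAL,cv2.CHAIN_APPROX_NONE)
    k=max(cs,key=cv2.contourArea);P=onz(f,k.reshape(-1,2),z)[:,:2].astype(np.float32)
    r=cv2.minAreaRect(P*1000);print(name,r)
a=np.zeros(mx.shape,bool)
b=a.copy();b[125:200,230:395]=1;quad(b&(mx>95),"rack",.06)
sat=hsv[...,1]
# wells: dark inside rack
m=(b&(mx<85)).astype(np.uint8)
# stage disc
b=a.copy();b[60:180,460:570]=1
n,l,s,c=cv2.connectedComponentsWithStats((b&(mx<70)).astype(np.uint8))
i=1+np.argmax(s[1:,4]);print("disc",c[i],s[i],onz(f,[c[i]],.034)[0].round(4))
k=cv2.findContours((l==i).astype(np.uint8),0,cv2.CHAIN_APPROX_NONE)[0][0];e=cv2.fitEllipse(k);print(e,onz(f,[e[0]],.034)[0].round(4))
for n_ in("side","scene"):
    g=pickle.load(open("F0.pkl","rb"))[n_]["frame"].max(2)
E
```

```text
brass [353.4 161.7] [346 155  15  14 139] [ 0.5873 -0.0099  0.028 ] [ 0.5877 -0.0087  0.015 ]
brass [274.1 162.4] [268 156  13  14 140] [ 0.5739 -0.1005  0.028 ] [ 0.5739 -0.102   0.015 ]
brass [314.1 163.8] [306 156  17  17 235] [ 0.5827 -0.055   0.028 ] [ 0.5829 -0.0552  0.015 ]
rack ((581.3599853515625, -56.14246368408203), (157.0233917236328, 65.21617126464844), 81.7201156616211)
disc [514.25085911 119.97250859] [ 495  101   39   39 1164] [0.5697 0.1733 0.034 ]
((514.243896484375, 119.9793472290039), (35.296382904052734, 40.0768928527832), 41.560970306396484) [0.5697 0.1733 0.034 ]
```

Emit:
arm_command(
  moves=[
    [0,-1.2,0,0,0,0],
    [0.1,-2.4,0,0,0,0],
    [0.2,-3.6,0,0,0,0],
    [0.3,-4.7,0,0,0,0],
    [0.4,-5.5,0,0,0,0],
  ],
)

```text
time: 2.5
tcp_pos: [0.601, -0.2213, 0.3008]
eef_rot: [[-0.988, 0.154, 0.0], [0.154, 0.988, -0.0], [-0.0, -0.0, -1.0]]
ft_force: [0.3, -0.1, 0.0]
gripper_width: 0.0943
```

Emit:
arm_command(
  moves=[
    [0.1,-1.0,0,0,0,0],
    [0.2,-2.0,0,0,0,0],
    [0.2,-2.7,0,0,0,0],
    [0.2,-2.7,0,0,0,0],
    [0.2,-2.7,0,0,0,0],
  ],
)

```text
time: 2.92
tcp_pos: [0.5836, -0.2988, 0.3005]
eef_rot: [[-0.988, 0.154, -0.0], [0.154, 0.988, 0.0], [0.0, 0.0, -1.0]]
ft_force: [0.6, 0.7, 0.1]
gripper_width: 0.0944
```

```bash
python3 -c "
from h import *
import pickle
togo([.585,-.30,.30],81.3)
f=grab('wrist','w2');pickle.dump(f,open('w2.pkl','wb'))
print(ray(f,[[320,240]])[0], proj(f,[[.52,-.303,.055],[.52,-.303,.14]]))"
```

```text
t2.92 tcp [ 0.5836 -0.2988  0.3005] yaw 81.13 tilt [-0.0001  0.0002] w 0.0944 F [0.6 0.7 0.1]
go [-0.054 -0.032  0.018] turn -0.028
[ 0.51893335 -0.28787133  0.46223052] [[304.94745766 159.3615371 ]
 [301.3652313  160.20764222]]
```

View pics/w2.png

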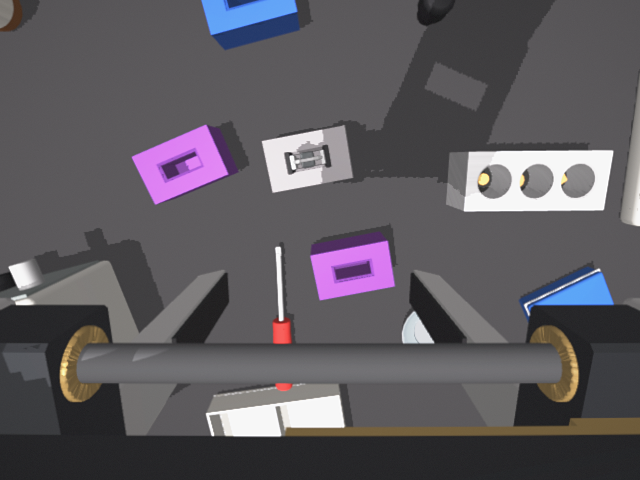

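The stand is seen from above at (307,158), with the two grip plates at (289,162) and (323,156). I'll measure the stand's rectangle and the plates.

```bash
python3 - <<'E'
from h import *
import pickle
f=pickle.load(open("w2.pkl","rb"));im=f["frame"];hsv=cv2.cvtColor(im,cv2.COLOR_RGB2HSV);mx=im.max(2)
b=np.zeros(mx.shape,bool);b[115:205,250:365]=1
m=b&(mx>95)&(hsv[...,1]<60)
k=max(cv2.findContours(m.astype(np.uint8),0,cv2.CHAIN_APPROX_NONE)[0],key=cv2.contourArea)
r=cv2.minAreaRect((onz(f,k.reshape(-1,2),.055)[:,:2]*1000).astype(np.float32));print("stand",r,cv2.contourArea(k))
# black plates
b[:]=0;b[135:182,278:338]=1
n,l,s,c=cv2.connectedComponentsWithStats((b&(mx<45)).astype(np.uint8))
for i in range(1,n):
    if s[i,4]>15:
        ys,xs=np.nonzero(l==i)
        print("dark",c[i].round(1),s[i],onz(f,[c[i]],.126)[0].round(4),onz(f,[c[i]],.105)[0].round(4))
a=cv2.resize(im[125:190,265:350],(765,585),interpolation=cv2.INTER_CUBIC);cv2.imwrite("pics/w2c.png",a[:,:,::-1])
E
```

```text
stand ((520.4556274414062, -300.71661376953125), (58.539608001708984, 91.99699401855469), 1.2771492004394531) 4478.5
```

View pics/w2c.png

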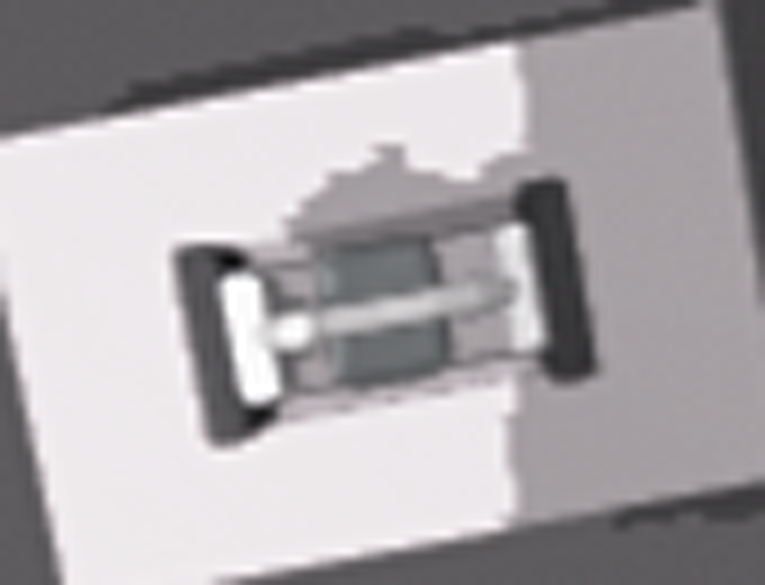

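The crop shows the plates' outer edges at image (286.3,163.4) and (329.6,156.0), and the stand square around them.

```bash
python3 - <<'E'
from h import *
import pickle
f=pickle.load(open("w2.pkl","rb"))
P=onz(f,[[286.3,163.4],[329.6,156.0]],.126)[:,:2];print(P,P.mean(0),np.linalg.norm(P[1]-P[0]),np.degrees(np.arctan2(*(P[1]-P[0])[::-1])))
Q=onz(f,[[265+x/9,125+y/9] for x,y in[(175,250),(210,443),(565,180),(597,378)]],.126)[:,:2];print(Q.round(4))
print(np.linalg.norm(Q[0]-Q[1]),np.linalg.norm(Q[2]-Q[3]))
togo([.5205,-.3007,.30],91.3)
E
```

```text
[[ 0.52070693 -0.31749556]
 [ 0.52033582 -0.2780944 ]] [ 0.52052137 -0.29779498] 0.03940290825351349 90.53962637675464
[[ 0.5113 -0.3175]
 [ 0.5304 -0.3174]
 [ 0.5107 -0.2783]
 [ 0.5301 -0.278 ]]
0.019122326053855953 0.019464592942837165
t2.97 tcp [ 0.5839 -0.298   0.3006] yaw 81.20 tilt [0.0001 0.0002] w 0.0937 F [0.5 0.3 0.9]
go [ 2.076 -0.411  0.021] turn -1.683
```

Emit:
arm_command(
  moves=[
    [0.6,-0.1,0.5,0,0,-0.8],
    [1.2,-0.2,1.2,0,0,-1.6],
    [2.08,-0.35,2.0,0,0,-1.63],
    [2.08,-0.35,3.0,0,0,-1.63],
    [2.08,-0.35,4.0,0,0,-1.63],
  ],
)

```text
time: 3.38
tcp_pos: [0.5204, -0.2983, 0.1806]
eef_rot: [[-1.0, -0.018, 0.002], [-0.018, 1.0, -0.001], [-0.002, -0.001, -1.0]]
ft_force: [-0.0, -0.4, -0.3]
gripper_width: 0.0938
```

Emit:
arm_command(
  moves=[
    [0,0,0,0,0,0],
    [0,0,0,0,0,0],
  ],
)

```text
time: 3.55
tcp_pos: [0.5209, -0.2986, 0.1805]
eef_rot: [[-1.0, -0.018, -0.001], [-0.018, 1.0, 0.001], [0.001, 0.001, -1.0]]
ft_force: [0.4, -0.1, 0.4]
gripper_width: 0.094
```

```bash
python3 -c "
from h import *
togo([.5205,-.2978,.103],91)"
```

```text
t3.55 tcp [ 0.5209 -0.2986  0.1805] yaw 91.04 tilt [-0.0013  0.001 ] w 0.0940 F [ 0.4 -0.1  0.4]
go [0.01  0.023 2.585] turn 0.007
```

Emit:
arm_command(
  moves=[
    [0,0,0.8,0,0,0],
    [0,0,1.6,0,0,0],
    [0,0,2.3,0,0,0],
    [0,0,2.58,0,0,0],
    [0,0,2.58,0,0,0],
  ],
)

```text
time: 3.97
tcp_pos: [0.5211, -0.2995, 0.1031]
eef_rot: [[-1.0, -0.018, -0.001], [-0.018, 1.0, 0.0], [0.001, 0.0, -1.0]]
ft_force: [-0.2, 0.8, -0.8]
gripper_width: 0.0939
```

Emit:
arm_command(
  moves=[
    [0,0,0,0,0,0],
    [0,0,0,0,0,0],
    [0,0,0,0,0,0],
    [0,0,0,0,0,0],
    [0,0,0,0,0,0],
  ],
  jaw=135,
)

```text
time: 4.38
tcp_pos: [0.521, -0.3002, 0.1038]
eef_rot: [[-1.0, -0.017, 0.001], [-0.017, 1.0, -0.001], [-0.001, -0.001, -1.0]]
ft_force: [0.6, -0.3, -1.1]
gripper_width: 0.064
```

Emit:
arm_command(
  moves=[
    [0,0,0,0,0,0],
    [0,0,0,0,0,0],
    [0,0,0,0,0,0],
    [0,0,0,0,0,0],
    [0,0,0,0,0,0],
  ],
)

```text
time: 4.8
tcp_pos: [0.5208, -0.3001, 0.103]
eef_rot: [[-1.0, -0.017, -0.0], [-0.017, 1.0, -0.0], [0.0, -0.0, -1.0]]
ft_force: [-0.0, -0.3, 0.4]
gripper_width: 0.0443
```

Jaw calibration: 94·(1−c/255) mm. For 36 mm the count is about 157.

Emit:
arm_command(
  moves=[
    [0,0,0,0,0,0],
    [0,0,0,0,0,0],
    [0,0,0,0,0,0],
    [0,0,0,0,0,0],
  ],
  jaw=157,
)

```text
time: 5.13
tcp_pos: [0.5208, -0.3001, 0.1031]
eef_rot: [[-1.0, -0.017, 0.0], [-0.017, 1.0, -0.0], [-0.0, -0.0, -1.0]]
ft_force: [0.6, -0.6, 0.2]
gripper_width: 0.0362
```

Emit:
arm_command(
  moves=[
    [0,0,-0.4,0,0,0],
    [0,0,-0.8,0,0,0],
    [0,0,-1.2,0,0,0],
    [0,0,-1.6,0,0,0],
    [0,0,-2.0,0,0,0],
  ],
)

```text
time: 5.55
tcp_pos: [0.5209, -0.3001, 0.165]
eef_rot: [[-1.0, -0.017, 0.001], [-0.017, 1.0, -0.001], [-0.001, -0.001, -1.0]]
ft_force: [0.1, -0.0, -0.5]
gripper_width: 0.0361
```

Emit:
arm_command(
  moves=[
    [0,0,-0.6,0,0,0],
    [0,0,-1.2,0,0,0],
    [0,0,-1.8,0,0,0],
    [0,0,-2.0,0,0,0],
    [0,0,-2.0,0,0,0],
  ],
)

```text
time: 5.97
tcp_pos: [0.5212, -0.3003, 0.2252]
eef_rot: [[-1.0, -0.017, 0.003], [-0.017, 1.0, -0.002], [-0.003, -0.002, -1.0]]
ft_force: [-0.2, -0.2, -0.8]
gripper_width: 0.036
```

```bash
python3 -c "
from h import *
import pickle
togo([.5739,-.1005,.223],91)
f=grab('side','s3');w=grab('wrist','w3');pickle.dump((f,w),open('w3.pkl','wb'))
a=f['frame'][200:400,270:470];b=w['frame'][60:340,180:460]
cv2.imwrite('pics/c3.png',np.hstack([cv2.resize(a,(400,400)),cv2.resize(b,(400,400))])[:,:,::-1])"
```

```text
t5.97 tcp [ 0.5212 -0.3003  0.2252] yaw 90.96 tilt [ 0.0027 -0.0018] w 0.0360 F [-0.2 -0.2 -0.8]
go [-1.868  6.63   0.066] turn -0.007
```

View pics/c3.png

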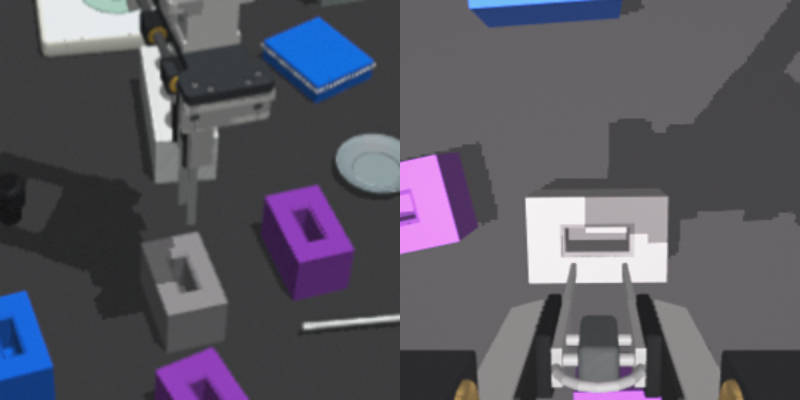

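The tongs are held and clear of the stand, straight in both views. Left crop: tongs at (192,190) above the slot. Right crop: tips at (572,265) and (625,265), with the slot mouth at (596,241). I'll check the tip location and the slot centre.

```bash
python3 - <<'E'
from h import *
import pickle
f,w=pickle.load(open("w3.pkl","rb"));s=manip.get_state();R=np.array(s["eef_rot"]);p=np.array(s["tcp_pos"])
print("tips exp",proj(w,[p+R@[0,a,.093] for a in(-.0125,.0125)]))
print("side tip exp",proj(f,[p+R@[0,0,.093]]), "seen ~", (270+191/2,200+222/2))
print("slot",onz(w,[[317.2,228.7]],.055))
im=w["frame"];hsv=cv2.cvtColor(im,cv2.COLOR_RGB2HSV);mx=im.max(2)
b=np.zeros(mx.shape,bool);b[190:262,255:380]=1
k=max(cv2.findContours((b&(mx>105)&(hsv[...,1]<50)).astype(np.uint8),0,cv2.CHAIN_APPROX_NONE)[0],key=cv2.contourArea)
q=k.reshape(-1,2);q=q[q[:,1]<256]
print(cv2.boundingRect(k),[ (v.round(1)) for v in cv2.minAreaRect((onz(w,q,.055)[:,:2]*1000).astype(np.float32)) if not np.isscalar(v)] if 0 else cv2.minAreaRect((onz(w,q,.055)[:,:2]*1000).astype(np.float32)))
cv2.imwrite("pics/w3c.png",cv2.resize(im[180:260,260:380],(780,520),interpolation=cv2.INTER_CUBIC)[:,:,::-1])
E
```

```text
tips exp [[300.67673855 248.74427482]
 [335.3591409  248.72297885]]
side tip exp [[362.89269667 307.10453175]] seen ~ (365.5, 311.0)
slot [[ 0.5205439  -0.30078962  0.055     ]]
(267, 197, 101, 65) ((518.5093994140625, -300.46990966796875), (54.13971710205078, 92.33749389648438), 0.9146274924278259)
```

View pics/w3c.png

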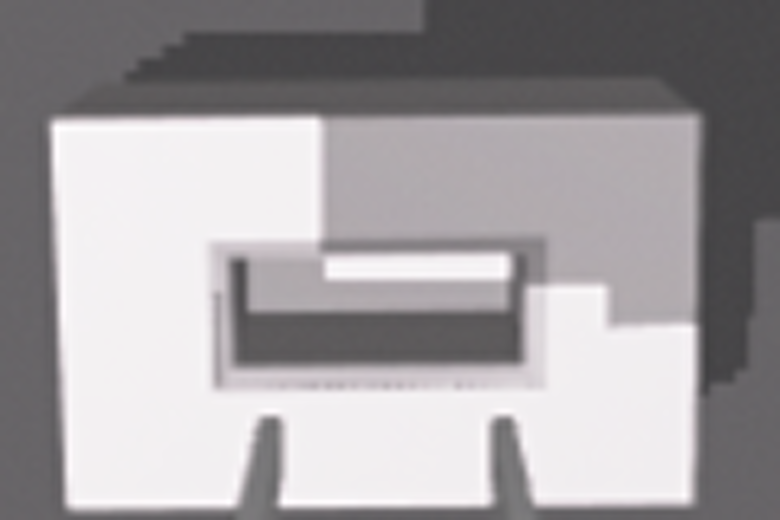

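The slot centre from the mouth agrees: (.5205,-.3008). The tips are where expected, within about 1 mm. Next I'll view the sample well from above for a refined fix.

Emit:
arm_command(
  moves=[
    [-0.6,1.0,0,0,0,0],
    [-1.2,2.0,0,0,0,0],
    [-1.8,3.0,0,0,0,0],
    [-2.4,4.0,0,0,0,0],
    [-3.0,5.0,0,0,0,0],
  ],
)

```text
time: 6.48
tcp_pos: [0.6085, -0.1469, 0.2216]
eef_rot: [[-1.0, -0.016, -0.002], [-0.016, 1.0, 0.001], [0.002, 0.001, -1.0]]
ft_force: [0.3, 0.1, -0.5]
gripper_width: 0.036
```

Emit:
arm_command(
  moves=[
    [-0.4,0.7,0,0,0,0],
    [-0.7,1.2,0,0,0,0],
    [-0.7,1.2,0,0,0,0],
    [-0.7,1.2,0,0,0,0],
  ],
)

```text
time: 6.82
tcp_pos: [0.6284, -0.1116, 0.2216]
eef_rot: [[-1.0, -0.018, -0.002], [-0.018, 1.0, 0.0], [0.002, 0.0, -1.0]]
ft_force: [-0.3, -0.5, -0.6]
gripper_width: 0.0362
```

```bash
python3 - <<'E'
from h import *
import pickle
togo([.5745,-.1005,.225],91)
f=grab('wrist','w4');pickle.dump(f,open('w4.pkl','wb'))
im=f["frame"];hsv=cv2.cvtColor(im,cv2.COLOR_RGB2HSV)
print("cam",ray(f,[[320,240]])[0])
m=((hsv[...,0]>8)&(hsv[...,0]<32)&(hsv[...,1]>90)&(hsv[...,2]>60)).astype(np.uint8);m[260:]=0
n,l,s,c=cv2.connectedComponentsWithStats(m)
for i in range(1,n):
    if s[i,4]>20: print("brass",c[i].round(1),s[i],onz(f,[c[i]],.028)[0].round(4))
u,v=proj(f,[[.574,-.1,.028]])[0].astype(int);print(u,v)
cv2.imwrite("pics/w4c.png",cv2.resize(im[v-45:v+75,u-80:u+80],(800,600),interpolation=cv2.INTER_CUBIC)[:,:,::-1])
E
```

```text
t6.82 tcp [ 0.6284 -0.1116  0.2216] yaw 91.04 tilt [-0.0021  0.0004] w 0.0362 F [-0.3 -0.5 -0.6]
go [ 1.791  0.404 -0.109] turn 0.006
cam [ 0.56335196 -0.11206127  0.38343739]
brass [330.  168.4] [323 161  15  16 187] [ 0.5738 -0.101   0.028 ]
brass [374.6 178.1] [365 168  20  21 338] [ 0.5822 -0.058   0.028 ]
brass [422.4 184. ] [413 176  20  17 246] [ 0.587  -0.0117  0.028 ]
331 168
```

View pics/w4c.png

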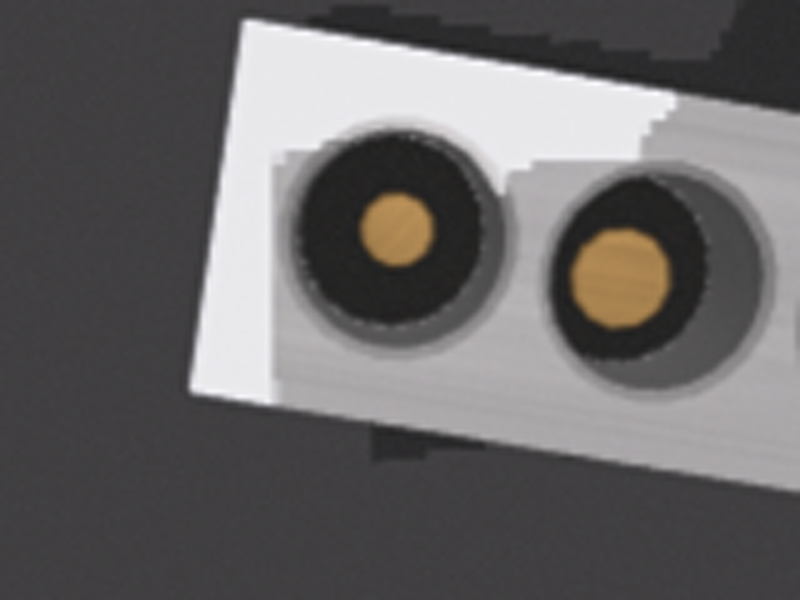

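The sample is in the left well (crop (397,229)), at (.5738,-.1010), which agrees with the first fix to 0.5 mm and shows a 15 px diameter against 14.4 expected. Moving above it.

Emit:
arm_command(
  moves=[
    [0.6,0.15,0,0,0,0],
    [1.2,0.3,0,0,0,0],
    [1.8,0.39,0,0,0,0],
    [1.8,0.39,0,0,0,0],
    [1.8,0.39,0,0,0,0],
  ],
)

```text
time: 7.28
tcp_pos: [0.5739, -0.1024, 0.2234]
eef_rot: [[-1.0, -0.015, 0.0], [-0.015, 1.0, -0.0], [-0.0, -0.0, -1.0]]
ft_force: [0.1, -0.7, 0.1]
gripper_width: 0.0361
```

Emit:
arm_command(
  moves=[
    [0,0,0.4,0,0,0],
    [0,0,0.8,0,0,0],
    [0,0,1.2,0,0,0],
    [0,0,1.5,0,0,0],
    [0,0,1.5,0,0,0],
  ],
)

```text
time: 7.7
tcp_pos: [0.5737, -0.1012, 0.1748]
eef_rot: [[-1.0, -0.017, -0.004], [-0.017, 1.0, 0.001], [0.004, 0.001, -1.0]]
ft_force: [-0.2, -0.2, -0.6]
gripper_width: 0.0361
```

```bash
python3 - <<'E'
from h import *
import pickle
togo([.574,-.101,.105],91)
f=grab('wrist','w5');pickle.dump(f,open('w5.pkl','wb'))
s=manip.get_state();R=np.array(s["eef_rot"]);p=np.array(s["tcp_pos"])
a=proj(f,[p+R@[0,0,.093],[.5748,-.1016,.06]]);print(a)
u,v=a.mean(0).astype(int)
cv2.imwrite("pics/w5c.png",cv2.resize(f["frame"][v-75:v+45,u-80:u+80],(800,600),interpolation=cv2.INTER_CUBIC)[:,:,::-1]);print(u,v)
E
```

```text
t7.70 tcp [ 0.5737 -0.1012  0.1748] yaw 90.95 tilt [-0.0043  0.001 ] w 0.0361 F [-0.2 -0.2 -0.6]
go [-0.022  0.005  2.328] turn -0.008
[[317.51590721 250.97356972]
 [317.07607048 244.6634026 ]]
317 247
```

View pics/w5c.png

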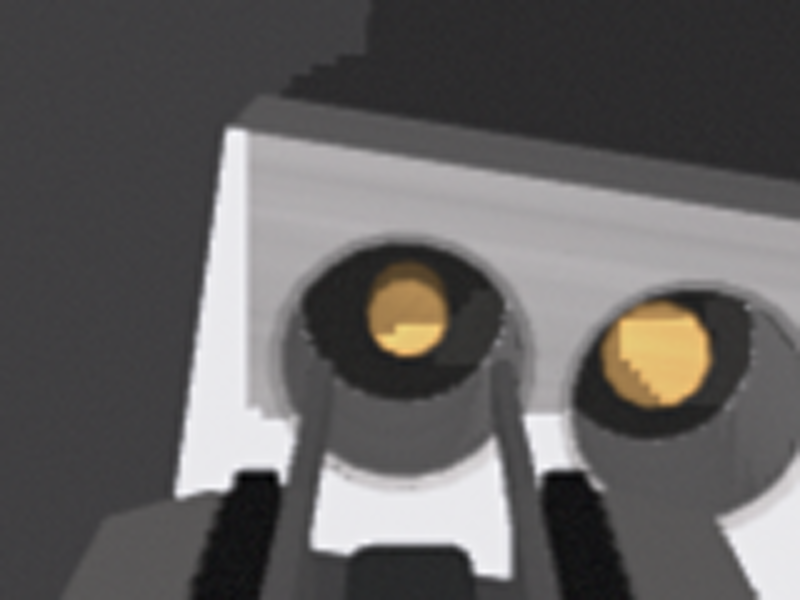

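The legs straddle the sample symmetrically (tips at (318,360) and (503,365), sample column 407). I'll descend.

Emit:
arm_command(
  moves=[
    [0,0,0.3,0,0,0],
    [0,0,0.6,0,0,0],
    [0,0,0.9,0,0,0],
    [0,0,1.2,0,0,0],
    [0,0,1.4,0,0,0],
  ],
)

```text
time: 8.17
tcp_pos: [0.5741, -0.1013, 0.1346]
eef_rot: [[-1.0, -0.017, -0.001], [-0.017, 1.0, 0.0], [0.001, 0.0, -1.0]]
ft_force: [0.2, 0.3, -0.6]
gripper_width: 0.0365
```

Emit:
arm_command(
  moves=[
    [0,0,0.2,0,0,0],
    [0,0,0.4,0,0,0],
    [0,0,0.6,0,0,0],
    [0,0,0.8,0,0,0],
    [0,0,0.88,0,0,0],
  ],
)

```text
time: 8.58
tcp_pos: [0.5742, -0.1013, 0.1087]
eef_rot: [[-1.0, -0.017, -0.001], [-0.017, 1.0, 0.0], [0.001, 0.0, -1.0]]
ft_force: [-0.1, -0.1, -0.1]
gripper_width: 0.036
```

```bash
python3 -c "
from h import *
togo([.574,-.101,.105],91)"
```

```text
t8.58 tcp [ 0.5742 -0.1013  0.1087] yaw 90.96 tilt [-0.0009  0.0002] w 0.0360 F [-0.1 -0.1 -0.1]
go [0.007 0.012 0.122] turn -0.007
```

Emit:
arm_command(
  moves=[
    [0,0,0.1,0,0,0],
    [0,0,0.1,0,0,0],
  ],
)

```text
time: 8.75
tcp_pos: [0.5743, -0.1014, 0.1062]
eef_rot: [[-1.0, -0.017, -0.001], [-0.017, 1.0, 0.0], [0.001, 0.0, -1.0]]
ft_force: [-0.5, -0.1, -1.1]
gripper_width: 0.0365
```

Emit:
arm_command(
  moves=[
    [0,0,0,0,0,0],
    [0,0,0,0,0,0],
    [0,0,0,0,0,0],
    [0,0,0,0,0,0],
    [0,0,0,0,0,0],
  ],
  jaw=190,
)

```text
time: 9.17
tcp_pos: [0.5746, -0.1014, 0.107]
eef_rot: [[-1.0, -0.017, 0.001], [-0.017, 1.0, -0.0], [-0.001, -0.0, -1.0]]
ft_force: [0.4, -0.5, 2.5]
gripper_width: 0.0257
```

Emit:
arm_command(
  moves=[
    [0,0,0,0,0,0],
    [0,0,0,0,0,0],
  ],
)

```text
time: 9.33
tcp_pos: [0.5746, -0.1014, 0.1069]
eef_rot: [[-1.0, -0.017, 0.001], [-0.017, 1.0, -0.0], [-0.001, -0.0, -1.0]]
ft_force: [-0.1, -0.0, 2.1]
gripper_width: 0.0255
```

```bash
python3 - <<'E'
from h import *
togo([.574,-.101,.105],91)
f=grab('wrist','w6')
u,v=317,245
cv2.imwrite("pics/w6c.png",cv2.resize(f["frame"][v-75:v+75,u-100:u+100],(800,600),interpolation=cv2.INTER_CUBIC)[:,:,::-1])
E
```

```text
t9.33 tcp [ 0.5746 -0.1014  0.1069] yaw 90.96 tilt [ 0.0005 -0.0001] w 0.0255 F [-0.1 -0.   2.1]
go [0.02  0.014 0.064] turn -0.007
```

View pics/w6c.png

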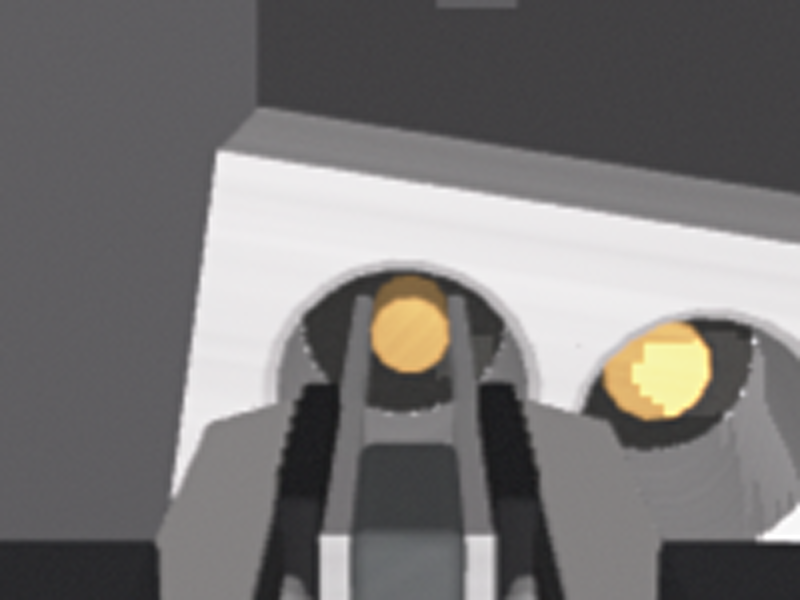

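The sample (410,335 in the crop) sits between both legs, but the width is 25.5 mm where 28 was expected, so this is over-squeezed. I'll ease it to about 27 mm and lift slowly.

Emit:
arm_command(
  moves=[
    [0,0,0,0,0,0],
    [0,0,0,0,0,0],
    [0,0,0,0,0,0],
  ],
  jaw=182,
)

```text
time: 9.63
tcp_pos: [0.5746, -0.1014, 0.1069]
eef_rot: [[-1.0, -0.017, 0.0], [-0.017, 1.0, -0.0], [-0.0, -0.0, -1.0]]
ft_force: [-0.0, -0.3, 4.0]
gripper_width: 0.0275
```

Emit:
arm_command(
  moves=[
    [0,0,-0.1,0,0,0],
    [0,0,-0.2,0,0,0],
    [0,0,-0.35,0,0,0],
    [0,0,-0.5,0,0,0],
    [0,0,-0.5,0,0,0],
  ],
)

```text
time: 10.05
tcp_pos: [0.5748, -0.1014, 0.1228]
eef_rot: [[-1.0, -0.017, 0.001], [-0.017, 1.0, -0.0], [-0.001, -0.0, -1.0]]
ft_force: [-0.4, 0.4, -0.3]
gripper_width: 0.0271
```

```bash
python3 - <<'E'
from h import *
togo([.574,-.101,.235],91)
f=grab('wrist','w7')
hsv=cv2.cvtColor(f["frame"],cv2.COLOR_RGB2HSV)
m=((hsv[...,0]>8)&(hsv[...,0]<32)&(hsv[...,1]>90)&(hsv[...,2]>50)).astype(np.uint8);m[280:]=0
n,l,s,c=cv2.connectedComponentsWithStats(m)
for i in range(1,n):
    if s[i,4]>20: print("brass",c[i].round(1),s[i])
print(proj(f,[[.574,-.101,.028],[.574,-.101,.043]]))
E
```

```text
t10.05 tcp [ 0.5748 -0.1014  0.1228] yaw 90.96 tilt [ 0.0013 -0.0003] w 0.0271 F [-0.4  0.4 -0.3]
go [ 0.022  0.014 -3.741] turn -0.007
brass [319.1 250.8] [310 239  20  25 403]
brass [378.  256.2] [365 244  26  24 479]
brass [442.2 267.7] [432 257  21  21 284]
[[318.37450367 247.75097588]
 [318.34672009 253.13802448]]
```

Emit:
arm_command(
  moves=[
    [0,0,-0.4,0,0,0],
    [0,0,-0.8,0,0,0],
    [0,0,-1.2,0,0,0],
    [0,0,-1.6,0,0,0],
    [0,0,-2.0,0,0,0],
  ],
)

```text
time: 10.52
tcp_pos: [0.5746, -0.1014, 0.1834]
eef_rot: [[-1.0, -0.017, 0.001], [-0.017, 1.0, -0.0], [-0.001, -0.0, -1.0]]
ft_force: [-0.1, 0.3, -1.5]
gripper_width: 0.0271
```

Emit:
arm_command(
  moves=[
    [0,0,-0.5,0,0,0],
    [0,0,-1.0,0,0,0],
    [0,0,-1.5,0,0,0],
    [0,0,-1.7,0,0,0],
    [0,0,-1.7,0,0,0],
  ],
)

```text
time: 10.93
tcp_pos: [0.5749, -0.1015, 0.2347]
eef_rot: [[-1.0, -0.017, 0.003], [-0.017, 1.0, -0.001], [-0.003, -0.001, -1.0]]
ft_force: [-0.1, 0.3, -0.6]
gripper_width: 0.0266
```

```bash
python3 - <<'E'
from h import *
togo([.5697,.1733,.235],91)
f=grab('wrist','w8');g=grab('side','s8')
s=manip.get_state();p=np.array(s["tcp_pos"]);R=np.array(s["eef_rot"])
for F in(f,g):
    hsv=cv2.cvtColor(F["frame"],cv2.COLOR_RGB2HSV)
    m=((hsv[...,0]>8)&(hsv[...,0]<32)&(hsv[...,1]>90)&(hsv[...,2]>50)).astype(np.uint8)
    n,l,st,c=cv2.connectedComponentsWithStats(m)
    print("exp tips/+9/+18",proj(F,[p+R@[0,0,.093-a] for a in(0,.009,.018)]).round(1).tolist())
    for i in range(1,n):
        if 30<st[i,4]<3000: print("brass",c[i].round(1),st[i])
a=f["frame"][170:320,220:420];b=g["frame"][190:310,300:420]
cv2.imwrite("pics/c8.png",np.hstack([cv2.resize(a,(400,300),interpolation=cv2.INTER_CUBIC),cv2.resize(b,(300,300),interpolation=cv2.INTER_CUBIC)])[:,:,::-1])
E
```

```text
t10.93 tcp [ 0.5749 -0.1015  0.2347] yaw 90.96 tilt [ 0.0029 -0.0007] w 0.0266 F [-0.1  0.3 -0.6]
go [ 0.021  9.161 -0.018] turn -0.007
exp tips/+9/+18 [[318.0, 247.6], [318.0, 250.7], [317.9, 254.1]]
brass [361.1 227. ] [352 218  19  19 296]
brass [406.  233.8] [398 225  17  18 199]
brass [319.  250.8] [310 239  20  24 369]
brass [244.5 365.2] [237 326  19  77 787]
brass [393.1 365. ] [383 326  18  77 784]
exp tips/+9/+18 [[362.1, 228.7], [362.2, 225.2], [362.4, 221.6]]
brass [350.2  29.6] [337  28  25   5  37]
brass [362.4  53.3] [350  51  24   6  47]
brass [349.3 144.4] [346 142   9   8  34]
brass [139.9 277.8] [132 265  15  26  97]
brass [130.6 298. ] [125 294  13   9  41]
brass [116.  310.9] [110 305  12  12  45]
brass [ 44.8 312.4] [ 37 308  20  11  56]
brass [ 58.7 321.2] [ 52 314  13  14  53]
brass [101.3 318.9] [ 98 314   7  10  34]
brass [ 81.4 323.5] [ 72 318  19  11  65]
```

View pics/c8.png

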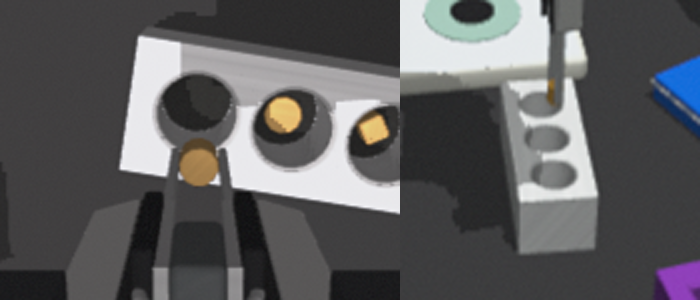

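Both views show the sample held between the tips (left crop (198,163), right crop (553,92)) and its well empty, with the disc and square bar still in place. That is picture 12, so from here I check by numbers only. Before the carry I'll locate the microscope head so I stay clear of it.

```bash
python3 - <<'E'
from h import *
import pickle
F=pickle.load(open("F0.pkl","rb"))
for n,pts in dict(scene=[(478,430),(440,450),(490,412)],side=[(315,55),(318,25),(290,5),(319,147)]).items():
    for q in pts: print(n,q,*[onz(F[n],[q],z)[0].round(2)[:2] for z in(.03,.3,.36,.42)])
# white mask extents of scope base plate at z=.03 in wrist view
togo([.5705,.1733,.2],91)
E
```

```text
scene (478, 430) [0.47 0.31] [0.58 0.36] [0.61 0.38] [0.63 0.39]
scene (440, 450) [0.54 0.31] [0.63 0.36] [0.65 0.37] [0.67 0.39]
scene (490, 412) [0.43 0.29] [0.56 0.35] [0.59 0.37] [0.62 0.38]
side (315, 55) [0.72 1.  ] [0.59 0.39] [0.56 0.25] [0.53 0.11]
side (318, 25) [0.79 1.28] [0.64 0.58] [0.61 0.43] [0.57 0.27]
side (290, 5) [0.73 1.54] [0.6  0.77] [0.57 0.59] [0.54 0.42]
side (319, 147) [0.59 0.39] [ 0.5  -0.04] [ 0.48 -0.13] [ 0.46 -0.23]
t11.03 tcp [ 0.5743 -0.1014  0.2323] yaw 90.95 tilt [-0.0004  0.0001] w 0.0271 F [-0.3 -0.4 -1.7]
go [-0.027  9.156  1.078] turn -0.008
```

The head and column are around y≈0.36 and the gripper body reaches y≈0.26, so it is clear. Carrying.

Emit:
arm_command(
  moves=[
    [0,0.4,0,0,0,0],
    [0,1.0,0,0,0,0],
    [0,1.8,0,0,0,0],
    [0,2.6,0,0,0,0],
    [0,3.4,0,0,0,0],
  ],
)

```text
time: 11.45
tcp_pos: [0.5722, 0.0024, 0.2317]
eef_rot: [[-1.0, -0.017, -0.001], [-0.017, 1.0, 0.0], [0.001, 0.0, -1.0]]
ft_force: [0.4, 0.0, -1.1]
gripper_width: 0.0271
```

Emit:
arm_command(
  moves=[
    [0,0.8,0,0,0,0],
    [0,1.6,0,0,0,0],
    [0,2.4,0,0,0,0],
    [0,3.2,0,0,0,0],
    [0,4.0,0,0,0,0],
  ],
)

```text
time: 11.87
tcp_pos: [0.57, 0.1225, 0.2318]
eef_rot: [[-1.0, -0.017, -0.001], [-0.017, 1.0, -0.0], [0.001, -0.0, -1.0]]
ft_force: [1.0, 0.5, -0.4]
gripper_width: 0.0274
```

Emit:
arm_command(
  moves=[
    [0,0.7,0,0,0,0],
    [0,1.2,0,0,0,0],
    [0,1.5,0,0,0,0],
    [0,1.76,0,0,0,0],
    [0,1.76,0,0,0,0],
  ],
)

```text
time: 12.28
tcp_pos: [0.5695, 0.1745, 0.2321]
eef_rot: [[-1.0, -0.018, -0.001], [-0.018, 1.0, -0.0], [0.001, -0.0, -1.0]]
ft_force: [0.3, 0.4, -1.2]
gripper_width: 0.0268
```

```bash
cat >> h.py <<'E'
def brass(F,vmax=300):
    hsv=cv2.cvtColor(F["frame"],cv2.COLOR_RGB2HSV)
    m=((hsv[...,0]>8)&(hsv[...,0]<32)&(hsv[...,1]>90)&(hsv[...,2]>50)).astype(np.uint8);m[vmax:]=0
    n,l,st,c=cv2.connectedComponentsWithStats(m)
    return [(c[i].round(1).tolist(),st[i].tolist()) for i in range(1,n) if 30<st[i,4]<3000]
def disc(F,c0):
    mx=F["frame"].max(2); b=np.zeros(mx.shape,bool);u,v=map(int,c0);b[v-45:v+45,u-50:u+50]=1
    n,l,s,c=cv2.connectedComponentsWithStats((b&(mx<70)).astype(np.uint8)); i=1+np.argmax(s[1:,4]); return c[i],s[i]
E
python3 - <<'E'
from h import *
togo([.5705,.1733,.136],91)
f=grab('wrist','w9')
q=proj(f,[[.5697,.1733,.034]])[0];print("disc exp",q)
print(disc(f,q),brass(f))
E
```

```text
t12.28 tcp [0.5695 0.1745 0.2321] yaw 91.02 tilt [-0.0008 -0.0001] w 0.0268 F [ 0.3  0.4 -1.2]
go [-0.035 -0.041  3.204] turn 0.003
disc exp [316.74799738 223.71008891]
(array([317.49261849, 222.36907537]), array([ 297,  203,   42,   40, 1287], dtype=int32)) [([135.9, 237.7], [131, 232, 11, 13, 91]), ([319.0, 250.4], [310, 239, 20, 23, 358])]
```

The disc is seen within 1.5 px of its expected place. I'll lower to just above it, then feel for contact.

Emit:
arm_command(
  moves=[
    [0,-0.04,0.3,0,0,0],
    [0,-0.04,0.7,0,0,0],
    [0,-0.04,1.1,0,0,0],
    [0,-0.04,1.5,0,0,0],
    [0,-0.04,1.8,0,0,0],
  ],
)

```text
time: 12.75
tcp_pos: [0.5694, 0.1717, 0.1763]
eef_rot: [[-1.0, -0.016, -0.002], [-0.016, 1.0, -0.001], [0.002, -0.0, -1.0]]
ft_force: [0.2, -0.3, -1.3]
gripper_width: 0.0269
```

Emit:
arm_command(
  moves=[
    [0,0,0.4,0,0,0],
    [0,0,0.7,0,0,0],
    [0,0,0.95,0,0,0],
    [0,0,1.15,0,0,0],
    [0,0,1.15,0,0,0],
  ],
)

```text
time: 13.17
tcp_pos: [0.5695, 0.1721, 0.1428]
eef_rot: [[-1.0, -0.017, -0.002], [-0.017, 1.0, -0.0], [0.002, -0.0, -1.0]]
ft_force: [0.6, 0.2, -1.6]
gripper_width: 0.027
```

```bash
python3 -c "
from h import *
togo([.5705,.1733,.131],91);print(brass(grab('wrist')))"
```

```text
t13.17 tcp [0.5695 0.1721 0.1428] yaw 90.96 tilt [-0.0016 -0.0004] w 0.0270 F [ 0.6  0.2 -1.6]
go [-0.034  0.04   0.393] turn -0.006
[([319.1, 250.7], [310, 239, 20, 24, 395])]
```

Emit:
arm_command(
  moves=[
    [0,0,0.05,0,0,0],
    [0,0,0.1,0,0,0],
    [0,0,0.15,0,0,0],
    [0,0,0.2,0,0,0],
    [0,0,0.25,0,0,0],
  ],
)

```text
time: 13.63
tcp_pos: [0.5699, 0.1722, 0.1366]
eef_rot: [[-1.0, -0.017, 0.0], [-0.017, 1.0, 0.0], [-0.0, 0.0, -1.0]]
ft_force: [1.2, 0.1, -0.6]
gripper_width: 0.027
```

Emit:
arm_command(
  moves=[
    [0,0,0.03,0,0,0],
    [0,0,0.06,0,0,0],
    [0,0,0.08,0,0,0],
    [0,0,0.08,0,0,0],
  ],
)

```text
time: 13.97
tcp_pos: [0.5699, 0.1722, 0.1341]
eef_rot: [[-1.0, -0.017, -0.0], [-0.017, 1.0, -0.0], [0.0, -0.0, -1.0]]
ft_force: [-0.1, 0.2, -2.4]
gripper_width: 0.0272
```

Emit:
arm_command(
  moves=[
    [0,0,0.03,0,0,0],
    [0,0,0.05,0,0,0],
    [0,0,0.05,0,0,0],
  ],
)

```text
time: 14.22
tcp_pos: [0.5698, 0.1722, 0.1326]
eef_rot: [[-1.0, -0.017, -0.0], [-0.017, 1.0, -0.0], [0.0, -0.0, -1.0]]
ft_force: [-0.4, -0.6, -0.1]
gripper_width: 0.0274
```

Emit:
arm_command(
  moves=[
    [0,0,0.03,0,0,0],
    [0,0,0.05,0,0,0],
    [0,0,0.05,0,0,0],
  ],
)

```text
time: 14.47
tcp_pos: [0.5698, 0.1721, 0.1311]
eef_rot: [[-1.0, -0.017, -0.0], [-0.017, 1.0, -0.0], [0.0, -0.0, -1.0]]
ft_force: [0.7, 0.7, -1.1]
gripper_width: 0.027
```

Emit:
arm_command(
  moves=[
    [0,0,0.02,0,0,0],
    [0,0,0.04,0,0,0],
    [0,0,0.04,0,0,0],
  ],
)

```text
time: 14.72
tcp_pos: [0.57, 0.1722, 0.1303]
eef_rot: [[-1.0, -0.017, 0.001], [-0.017, 1.0, 0.0], [-0.001, 0.0, -1.0]]
ft_force: [0.9, 0.2, 3.1]
gripper_width: 0.0272
```

Emit:
arm_command(
  moves=[
    [0,0,0.02,0,0,0],
    [0,0,0.04,0,0,0],
    [0,0,0.04,0,0,0],
  ],
)

```text
time: 14.97
tcp_pos: [0.5701, 0.1722, 0.129]
eef_rot: [[-1.0, -0.017, 0.001], [-0.017, 1.0, 0.0], [-0.001, 0.0, -1.0]]
ft_force: [0.1, -0.6, 3.7]
gripper_width: 0.0272
```

Contact was felt at TCP z≈.130, as predicted (3–4 N). I'll hold briefly, then open gradually.

Emit:
arm_command(
  moves=[
    [0,0,-0.02,0,0,0],
    [0,0,-0.02,0,0,0],
    [0,0,-0.02,0,0,0],
  ],
)

```text
time: 15.22
tcp_pos: [0.5697, 0.1722, 0.1291]
eef_rot: [[-1.0, -0.017, -0.001], [-0.017, 1.0, -0.0], [0.001, -0.0, -1.0]]
ft_force: [0.4, 0.8, -1.9]
gripper_width: 0.0269
```

Emit:
arm_command(
  moves=[
    [0,0,0,0,0,0],
    [0,0,0,0,0,0],
    [0,0,0,0,0,0],
  ],
  jaw=177,
)

```text
time: 15.47
tcp_pos: [0.5698, 0.1722, 0.1293]
eef_rot: [[-1.0, -0.017, -0.0], [-0.017, 1.0, -0.0], [0.0, -0.0, -1.0]]
ft_force: [-0.4, -0.0, -0.4]
gripper_width: 0.029
```

Emit:
arm_command(
  moves=[
    [0,0,0,0,0,0],
    [0,0,0,0,0,0],
    [0,0,0,0,0,0],
    [0,0,0,0,0,0],
  ],
  jaw=157,
)

```text
time: 15.8
tcp_pos: [0.5699, 0.1722, 0.1294]
eef_rot: [[-1.0, -0.017, -0.0], [-0.017, 1.0, -0.0], [0.0, -0.0, -1.0]]
ft_force: [-0.5, -0.2, -0.9]
gripper_width: 0.0365
```

```bash
python3 -c "
from h import *
togo([.5705,.1733,.131],91);f=grab('wrist');print(brass(f));print(proj(f,[[.5697,.1733,.052],[.5697,.1733,.034]]))
g=grab('side');print(brass(g,470)[:4],proj(g,[[.57,.173,.034],[.57,.173,.043],[.57,.173,.052]]))"
```

```text
t15.80 tcp [0.5699 0.1722 0.1294] yaw 90.96 tilt [-0. -0.] w 0.0365 F [-0.5 -0.2 -0.9]
go [-0.021  0.037 -0.052] turn -0.007
[([318.9, 250.6], [309, 239, 21, 24, 413])]
[[319.26992641 255.08916535]
 [319.23392093 248.54786632]]
[([138.8, 274.5], [132, 268, 14, 15, 68]), ([38.3, 300.7], [36, 289, 7, 24, 51]), ([132.0, 298.3], [127, 293, 11, 12, 40]), ([53.8, 315.9], [42, 307, 23, 20, 100])] [[328.79050752 193.33633878]
 [328.75813582 190.32419046]
 [328.72543757 187.28956803]]
```

The sample is released and has not shifted in view. I'll raise the tongs straight up.

Emit:
arm_command(
  moves=[
    [0,0,-0.15,0,0,0],
    [0,0,-0.4,0,0,0],
    [0,0,-0.7,0,0,0],
    [0,0,-1.1,0,0,0],
    [0,0,-1.5,0,0,0],
  ],
)

```text
time: 16.32
tcp_pos: [0.57, 0.1722, 0.1761]
eef_rot: [[-1.0, -0.017, 0.001], [-0.017, 1.0, 0.0], [-0.001, 0.0, -1.0]]
ft_force: [0.2, -0.1, -0.5]
gripper_width: 0.0364
```

Emit:
arm_command(
  moves=[
    [0,0,-0.5,0,0,0],
    [0,0,-1.0,0,0,0],
    [0,0,-1.5,0,0,0],
    [0,0,-1.9,0,0,0],
    [0,0,-1.9,0,0,0],
  ],
)

```text
time: 16.73
tcp_pos: [0.5707, 0.1724, 0.235]
eef_rot: [[-1.0, -0.017, 0.005], [-0.017, 1.0, 0.001], [-0.005, 0.001, -1.0]]
ft_force: [0.2, 0.1, -0.6]
gripper_width: 0.0364
```

```bash
python3 -c "
from h import *
togo([.5205,-.3008,.232],91)
f=grab('wrist','w10');b=brass(f);print(b)
for c,s in b: print(onz(f,[[s[0]+s[2]/2-.5,s[1]+s[2]/2-.5],[s[0]+s[2]/2-.5,s[1]+s[3]-s[2]/2-.5]],.052).round(4))
q=proj(f,[[.5697,.1733,.034]])[0];print(disc(f,q),q,proj(f,[[.5697,.1733,.052]]))"
```

```text
t16.73 tcp [0.5707 0.1724 0.235 ] yaw 90.96 tilt [0.0046 0.0011] w 0.0364 F [ 0.2  0.1 -0.6]
go [  1.937 -15.743   0.075] turn -0.007
[([318.6, 222.0], [312, 214, 15, 17, 199]), ([139.1, 235.1], [134, 229, 11, 13, 94])]
[[0.5664 0.1735 0.052 ]
 [0.5684 0.1735 0.052 ]]
[[ 5.818e-01  1.000e-04  5.200e-02]
 [ 5.838e-01 -1.000e-04  5.200e-02]]
(array([319.84205776, 219.8898917 ]), array([ 299,  200,   42,   41, 1108], dtype=int32)) [318.70299355 221.04385311] [[318.7209542  224.38238727]]
```

The sample stands upright at (.568,.1735), about 2 mm from the disc's centre. Returning to the stand.

Emit:
arm_command(
  moves=[
    [0.1,-0.5,0,0,0,0],
    [0.2,-1.3,0,0,0,0],
    [0.3,-2.2,0,0,0,0],
    [0.4,-3.1,0,0,0,0],
    [0.5,-4.0,0,0,0,0],
  ],
)

```text
time: 17.2
tcp_pos: [0.556, 0.0501, 0.2304]
eef_rot: [[-1.0, -0.017, -0.002], [-0.017, 1.0, -0.0], [0.002, -0.0, -1.0]]
ft_force: [0.6, -0.3, -0.5]
gripper_width: 0.0359
```

Emit:
arm_command(
  moves=[
    [0.1,-0.9,0,0,0,0],
    [0.2,-1.8,0,0,0,0],
    [0.3,-2.7,0,0,0,0],
    [0.4,-3.6,0,0,0,0],
    [0.5,-4.5,0,0,0,0],
  ],
)

```text
time: 17.62
tcp_pos: [0.5431, -0.0852, 0.2305]
eef_rot: [[-1.0, -0.016, -0.002], [-0.016, 1.0, 0.0], [0.002, 0.0, -1.0]]
ft_force: [-0.2, -0.1, -0.7]
gripper_width: 0.036
```

Emit:
arm_command(
  moves=[
    [0.1,-0.9,0,0,0,0],
    [0.2,-1.8,0,0,0,0],
    [0.3,-2.7,0,0,0,0],
    [0.4,-3.6,0,0,0,0],
    [0.5,-4.5,0,0,0,0],
  ],
)

```text
time: 18.03
tcp_pos: [0.5302, -0.2203, 0.2304]
eef_rot: [[-1.0, -0.016, -0.002], [-0.016, 1.0, 0.001], [0.002, 0.001, -1.0]]
ft_force: [-0.1, -0.4, -0.5]
gripper_width: 0.0362
```

Emit:
arm_command(
  moves=[
    [0.1,-0.8,0,0,0,0],
    [0.2,-1.5,0,0,0,0],
    [0.3,-2.2,0,0,0,0],
    [0.4,-2.6,0,0,0,0],
    [0.44,-2.74,0,0,0,0],
  ],
)

```text
time: 18.45
tcp_pos: [0.5184, -0.3026, 0.2304]
eef_rot: [[-1.0, -0.015, -0.001], [-0.015, 1.0, 0.001], [0.001, 0.001, -1.0]]
ft_force: [-0.9, 0.2, -1.8]
gripper_width: 0.0364
```

Emit:
arm_command(
  moves=[
    [0,0,0,0,0,0],
    [0,0,0,0,0,0],
  ],
)

```text
time: 18.62
tcp_pos: [0.5195, -0.3003, 0.2312]
eef_rot: [[-1.0, -0.017, -0.0], [-0.017, 1.0, 0.0], [0.0, 0.0, -1.0]]
ft_force: [0.2, -0.8, -0.2]
gripper_width: 0.0365
```

```bash
python3 -c "
from h import *
togo([.5209,-.3002,.155],91)
f=grab('wrist','w11');s=manip.get_state();p=s['tcp_pos']
w3=cv2.imread('pics/w3.png');im=f['frame'][:,:,::-1]
g=lambda a:cv2.cvtColor(a,cv2.COLOR_BGR2GRAY).astype(np.float32)
# shift of the tongs tip/legs region and of the slot region vs first lift
for n,(y0,y1,x0,x1) in dict(slot=(195,243,262,375),tongs=(255,300,290,350)).items():
    t=np.ascontiguousarray(w3[y0:y1,x0:x1]); S=np.ascontiguousarray(im[y0-20:y1+20,x0-20:x1+20])
    r=cv2.matchTemplate(S,t,cv2.TM_CCOEFF_NORMED);_,v,_,l=cv2.minMaxLoc(r);print(n,v,l[0]-20,l[1]-20)"
```

```text
t18.62 tcp [ 0.5195 -0.3003  0.2312] yaw 90.96 tilt [-0.0004  0.0004] w 0.0365 F [ 0.2 -0.8 -0.2]
go [-0.048  0.003  2.54 ] turn -0.006
slot 0.9496791958808899 0 0
tongs 0.9877414703369141 0 0
```

The tongs have not shifted in the grip, and the slot lines up with the first lift (0 px shift). I'll lower them in.

Emit:
arm_command(
  moves=[
    [-0.04,0,0.5,0,0,0],
    [-0.04,0,1.0,0,0,0],
    [-0.04,0,1.5,0,0,0],
    [-0.04,0,2.0,0,0,0],
    [-0.04,0,2.3,0,0,0],
  ],
)

```text
time: 19.08
tcp_pos: [0.5207, -0.2996, 0.161]
eef_rot: [[-1.0, -0.018, -0.001], [-0.018, 1.0, 0.001], [0.001, 0.001, -1.0]]
ft_force: [-0.1, -0.2, -1.3]
gripper_width: 0.0365
```

Emit:
arm_command(
  moves=[
    [0,0,0.2,0,0,0],
    [0,0,0.4,0,0,0],
    [0,0,0.6,0,0,0],
    [0,0,0.8,0,0,0],
    [0,0,0.9,0,0,0],
  ],
)

```text
time: 19.5
tcp_pos: [0.5207, -0.3008, 0.1349]
eef_rot: [[-1.0, -0.017, -0.0], [-0.017, 1.0, 0.0], [0.0, 0.0, -1.0]]
ft_force: [-0.5, -0.6, -0.6]
gripper_width: 0.0362
```

```bash
python3 -c "
from h import *
togo([.5208,-.3002,.104],91)"
```

```text
t19.50 tcp [ 0.5207 -0.3008  0.1349] yaw 90.96 tilt [-0.0002  0.0002] w 0.0362 F [-0.5 -0.6 -0.6]
go [-0.003  0.02   1.029] turn -0.007
```

Emit:
arm_command(
  moves=[
    [0,0,0.2,0,0,0],
    [0,0,0.4,0,0,0],
    [0,0,0.6,0,0,0],
    [0,0,0.8,0,0,0],
    [0,0,0.92,0,0,0],
  ],
)

```text
time: 19.92
tcp_pos: [0.5206, -0.3008, 0.1068]
eef_rot: [[-1.0, -0.017, -0.001], [-0.017, 1.0, 0.0], [0.001, 0.0, -1.0]]
ft_force: [-0.2, -0.4, -1.3]
gripper_width: 0.0362
```

Emit:
arm_command(
  moves=[
    [0,0,0.05,0,0,0],
    [0,0,0.08,0,0,0],
    [0,0,0.08,0,0,0],
  ],
)

```text
time: 20.17
tcp_pos: [0.5208, -0.3009, 0.1054]
eef_rot: [[-1.0, -0.017, 0.0], [-0.017, 1.0, -0.0], [-0.0, -0.0, -1.0]]
ft_force: [-0.1, -0.1, -1.1]
gripper_width: 0.0363
```

Emit:
arm_command(
  moves=[
    [0,0,0.03,0,0,0],
    [0,0,0.06,0,0,0],
    [0,0,0.06,0,0,0],
  ],
)

```text
time: 20.42
tcp_pos: [0.5208, -0.3009, 0.1036]
eef_rot: [[-1.0, -0.017, 0.0], [-0.017, 1.0, -0.0], [-0.0, -0.0, -1.0]]
ft_force: [0.4, 0.6, -1.0]
gripper_width: 0.0361
```

Emit:
arm_command(
  moves=[
    [0,0,0,0,0,0],
    [0,0,0,0,0,0],
    [0,0,0,0,0,0],
    [0,0,0,0,0,0],
    [0,0,0,0,0,0],
  ],
  jaw=130,
)

```text
time: 20.83
tcp_pos: [0.5208, -0.301, 0.1037]
eef_rot: [[-1.0, -0.017, 0.0], [-0.017, 1.0, -0.0], [-0.0, -0.0, -1.0]]
ft_force: [0.1, -0.6, 0.8]
gripper_width: 0.0461
```

Emit:
arm_command(
  moves=[
    [0,0,0,0,0,0],
    [0,0,0,0,0,0],
    [0,0,0,0,0,0],
    [0,0,0,0,0,0],
    [0,0,0,0,0,0],
  ],
  jaw=40,
)

```text
time: 21.25
tcp_pos: [0.5208, -0.3009, 0.1037]
eef_rot: [[-1.0, -0.017, 0.0], [-0.017, 1.0, 0.0], [-0.0, 0.0, -1.0]]
ft_force: [0.4, 0.1, -0.3]
gripper_width: 0.0758
```

Emit:
arm_command(
  moves=[
    [0,0,0,0,0,0],
    [0,0,0,0,0,0],
    [0,0,-0.3,0,0,0],
    [0,0,-0.8,0,0,0],
    [0,0,-1.4,0,0,0],
  ],
)

```text
time: 21.67
tcp_pos: [0.5205, -0.3007, 0.146]
eef_rot: [[-1.0, -0.017, -0.001], [-0.017, 1.0, 0.001], [0.001, 0.001, -1.0]]
ft_force: [0.8, 0.1, -0.5]
gripper_width: 0.0791
```

Emit:
arm_command(
  moves=[
    [0,0,-0.8,0,0,0],
    [0,0,-1.6,0,0,0],
    [0,0,-2.4,0,0,0],
    [0,0,-3.2,0,0,0],
    [0,0,-4.0,0,0,0],
  ],
)

```text
time: 22.08
tcp_pos: [0.5206, -0.3008, 0.2677]
eef_rot: [[-1.0, -0.017, 0.0], [-0.017, 1.0, -0.0], [-0.0, -0.0, -1.0]]
ft_force: [0.0, 0.3, -0.3]
gripper_width: 0.0792
```

Emit:
arm_command(
  moves=[
    [-1.0,0,-0.3,0,0,0],
    [-2.0,0,-0.6,0,0,0],
    [-2.1,0,-1.0,0,0,0],
    [-2.1,0,-1.0,0,0,0],
    [-2.1,0,-1.0,0,0,0],
  ],
)

```text
time: 22.5
tcp_pos: [0.5837, -0.2998, 0.296]
eef_rot: [[-1.0, -0.017, 0.001], [-0.017, 1.0, -0.0], [-0.001, -0.0, -1.0]]
ft_force: [-0.4, 0.2, -0.2]
gripper_width: 0.0792
```

```bash
python3 - <<'E'
from h import *
import pickle
togo([.5836,-.2988,.30],91)
f=grab('wrist','w12');side=grab('side','s12')
q=proj(f,[[.5205,-.298,.126],[.5205,-.3185,.126],[.5205,-.2775,.126],[.5205,-.3008,.055]]);print(q)
u,v=q[0].astype(int)
# dark plates: low intensity elongated blobs near the expected spot
mx=f["frame"].max(2);b=np.zeros(mx.shape,bool);b[v-25:v+25,u-38:u+38]=1
for th in(45,55,65,75):
    n,l,s,c=cv2.connectedComponentsWithStats((b&(mx<th)).astype(np.uint8))
    for i in range(1,n):
        if s[i,4]>15: print(th,c[i].round(1),s[i],onz(f,[c[i]],.126)[0].round(4))
# tongs in side view vs start
F=pickle.load(open("F0.pkl","rb"))["side"]["frame"]
for n,(y0,y1,x0,x1) in dict(tongs=(298,330,350,376),sampledisc=(180,205,305,350)).items():
    S=np.ascontiguousarray(side["frame"][y0-12:y1+12,x0-12:x1+12]);r=cv2.matchTemplate(S,np.ascontiguousarray(F[y0:y1,x0:x1]),cv2.TM_CCOEFF_NORMED);_,vv,_,l=cv2.minMaxLoc(r);print(n,round(vv,3),l[0]-12,l[1]-12)
print(brass(side,240))
E
```

```text
t22.50 tcp [ 0.5837 -0.2998  0.296 ] yaw 90.97 tilt [ 0.0006 -0.0005] w 0.0792 F [-0.4  0.2 -0.2]
go [ 0.002  0.034 -0.132] turn -0.005
[[321.17323019 158.64155713]
 [297.97923621 158.26346518]
 [344.35712894 159.0276206 ]
 [318.16285739 158.11222164]]
65 [333.2 160.1] [330 151   6  18  73] [ 0.5216 -0.2874  0.126 ]
75 [333.3 159.6] [330 148   6  21  81] [ 0.5212 -0.2872  0.126 ]
tongs 0.926 1 3
sampledisc 0.978 0 0
[([255.0, 18.6], [239, 14, 32, 11, 83]), ([383.6, 166.2], [379, 163, 11, 9, 48]), ([328.0, 191.2], [325, 187, 7, 9, 51])]
```

The side view puts the sample at (328,191), as expected. The tongs appear a few mm towards -y, within the slot's 5 mm slack. I'll do one last numeric check on both plates for upright, then hand in.

```bash
python3 - <<'E'
from h import *
f=grab('wrist','w13');mx=f["frame"].max(2)
print(mx[158,280:345].tolist())
b=np.zeros(mx.shape,bool);b[140:182,282:345]=1
n,l,s,c=cv2.connectedComponentsWithStats((b&(mx<100)).astype(np.uint8))
for i in range(1,n):
    if s[i,4]>15: print(c[i].round(1),s[i],onz(f,[c[i]],.126)[0].round(4))
s=manip.get_state();print(s["ft_force"],np.abs(s["qd"]).max())
E
```

```text
[237, 237, 237, 237, 237, 237, 237, 237, 238, 240, 191, 112, 90, 91, 81, 128, 255, 249, 233, 213, 212, 225, 240, 244, 242, 205, 180, 188, 192, 193, 193, 193, 193, 194, 195, 196, 196, 196, 196, 185, 181, 182, 182, 180, 168, 157, 154, 157, 178, 216, 167, 94, 60, 60, 61, 64, 118, 95, 108, 130, 135, 158, 167, 167, 166]
[293.7 158.4] [291 148   8  22  90] [ 0.5198 -0.3221  0.126 ]
[333.4 158.4] [329 148   9  23 149] [ 0.5193 -0.2872  0.126 ]
[-0.31277943  0.10446049  0.51907958] 0.002588598632995493
```

```bash
python3 -c "
from h import *
print(manip.close_job())"
```

```text
the job is handed in; nothing more can be done
None
```

I lifted the sample out of its well with the squeezed tongs, set it on the black disc, and stood the tongs back in the grey stand. The job was handed in at about 22.6 s; no verdict was reported.

**Sample:** I felt it touch down (about 3–4 N) while the tongs still held it, then opened the jaws. From above it stands upright at about (0.568, 0.1735), roughly 2 mm from the disc's centre. The side view agreed.

**Tongs:** Both grip plates sit level over the slot, 35 mm apart against about 36 expected. Their middle is about 4 mm from the slot's centre towards -y, within the slot's slack. I checked tilt only indirectly, from the plate positions.

**Square bar and thin disc:** I last saw both in their wells just after lifting the sample and didn't check them again. The carry passed about 0.14 m up, well above the rack.

**Off from expected:**
- On the first squeeze the gripper closed to 25.5 mm where 28 was expected. I eased it to 27 mm before lifting, and the sample did not slip.
- The final side-view match showed the tongs about 3 px from where they started, consistent with that shift along the slot.
- The 12 pictures were used up after the lift, so the later checks were numeric only.

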